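# Put the stacked gas detectors on charge

### The arm

A 7-joint arm with a two-finger parallel gripper is mounted at the origin on the work surface. World frame = base frame: x ahead of the robot, y to its left, z up, the work surface at z = 0. Lengths are in m, angles in rad, forces in N, time in s.
With the tool pointing down it reaches from about 0.4 to 0.875 m from the base axis. Payload 19.3 kg.
Tool frame: the origin (TCP) lies midway between the tips of the shut fingers; the grasp point (between the pads) lies 19 mm behind it; z points along the fingers, y is the line along which they close (so a half turn about z gives the same grasp; the last joint's range is limited). The gripper opens to 85 mm and grips with 20 to 120 N. Pads are 22 mm wide; open, the fingers measure 114 mm over their backs; the gripper's body (76 mm by 85 mm) begins 54 mm behind the grasp point. The pads swing forward as they close: fully open they stand 13 mm farther back than shut.
Start: joints at [1.258, 0.521, -0.036, 1.599, 0.021, 1.021, -0.113], TCP at [0.15, -0.607, 0.231] pointing down, gripper open.
Joint ranges: [-2.91, 2.91], [-0.3, 2.13], [-1.5, 1.42], [0.17, 2.43], [-1.26, 4.41], [0.16, 1.93], [-2.52, 2.52]. Speed limits (rad/s): [1.89, 1.89, 2.39, 2.39, 3.01, 3.01, 3.01].

### API

Orientations are given as [roll, pitch, yaw] about the fixed x, y, z axes, in that order (R = Rz(yaw) Ry(pitch) Rx(roll)).
In Python, from bench import manip gives the robot as it stands.
- The arm moves only by the tool apply_moves, never from a script. Its argument "targets" is text: rows parted by semicolons, each of 7 numbers parted by spaces: the shift along the tool's x, y, z in units of 120 mm (1.0 is 120 mm), then the turn, a rotation vector about the tool's x, y, z in units of 360 degrees (1.0 is 360 degrees), then the closure, from 0 (fully open) to 1 (shut). A call has 1 to 5 rows; each row is the pose to reach, as a shift and turn from the pose commanded when the call began, along the tool's axes at that moment, turning the shorter way round; what a row does not reach only later rows make up. A row lasts 1/10 s, in which the tool goes at most 50 mm and 8.59 degrees, less where a joint would pass 70% of its speed; a pose out of reach is approached as far as the arm can. A call with a number of a shift or a turn outside -1 to 1 is refused whole. A call with a gripper value outside its range is refused whole. The fingers move at their own pace and stop on an object; "force" is the grip in N (left out, the last holds). Time passes only in rows, so rows that repeat a pose let the fingers close. It gives the time, the measured TCP pose, the force, the opening and the grip force at its end, in the units of the state.
- manip.state(): the state, without advancing time (a new reading comes with each control period).
- manip.get_image(name): name is "scene" or "top"; returns the picture (420x560x3 uint8, red, green, blue); there is no depth.
- manip.get_calibration(name): a dict with "fovy" (degrees; the focal length in pixels is half the picture's height over the tangent of half this angle, whatever the lens; pixels are square), "cx", "cy" (the principal point, pixels), "k1" (the pictures are not rectified: a ray, as slopes to the right and down, at radius r is drawn at 1 + k1 r^2 times it, then the intrinsics apply), "eye" and "rotation" of the camera in the world. Camera axes: x right, y down, z forward; pixel columns grow to the right and rows downward; lengths in m; the calibration is good to about 2 mm. A picture is of the moment at which its call begins. get_calibration takes no time and is no camera call.
- manip.sign_off(): hands the job in; it is judged then, once.
The state is a dict: "time_s": time; "qpos": joint angles; "qd": joint speeds; "effort": joint torques, N m; "tcp_pos": TCP position; "orientation": TCP orientation; "contact_force": force on the tool from outside, world axes, zero at the start; "torque": the same for the moment, N m; "grip_width": opening from 0.0 (shut) to 1.0 (fully open); "finger_force": force on a finger pad.
Only numpy, scipy, OpenCV 4.12 (cv2) and the standard library are available. Lean on these libraries where they do the work, as an engineer would, in place of code of your own. Each camera call takes 0.05 s, during which the arm holds its last target. There are 200 camera calls.

### The job

The four yellow gas detectors have come back from the field in one stack. Take the stack apart and put every detector in the charging cradle made for its size, face up, lying flat in the pocket with its foot end on the brass contacts and its sensor end away from the charger block, let go and at rest. Do not tip a detector over on the way, and leave the brass regulator and the screwdriver where they are.

Things in the scene. Friction and masses are not known exactly. Their poses are not given: they have to be found in the camera images.
- det_pumped_c (a point): Pumped gas detector, the largest: round filter window at the head, steel stub (8 mm diameter) standing 14 mm out of the head end beyond its length. Loose yellow box 146 long (x) x 66 wide (y) x 36 mm high (z), about 400 g, display face up. Point: its centre, half-way up; +x to the head end (sensors), -x to the foot end (black bumper), +z up. It lies on the bench, at the bottom of the stack.
- cradle_pumped_contacts (a point): Largest grey cradle, fixed, for the pumped detector. Pocket 160 (x) x 80 mm (y), floor 8 mm above the bench; corner guides 5 mm thick, 8 mm above the floor; long sides open for fingers (floor runs 12 mm past the detector). Charger block at the foot, 18 mm long, 10 mm above the floor. Point: between the brass contacts, on the floor; +x to the head end; pocket centre 65 mm along +x.
- det_four_c (a point): Four-gas detector, second largest: four small round grilles across its head. Loose yellow box 118 long (x) x 58 wide (y) x 32 mm high (z), about 260 g, display face up. Point: its centre, half-way up; +x to the head end (sensors), -x to the foot end (black bumper), +z up. It lies on the pumped detector.
- cradle_four_contacts (a point): Second largest grey cradle, fixed, for the four-gas detector. Pocket 132 (x) x 72 mm (y), floor 8 mm above the bench; corner guides 5 mm thick, 8 mm above the floor; long sides open for fingers (floor runs 12 mm past the detector). Charger block at the foot, 18 mm long, 10 mm above the floor. Point: between the brass contacts, on the floor; +x to the head end; pocket centre 51 mm along +x.
- det_two_c (a point): Two-gas detector, second smallest: two round grilles across its head. Loose yellow box 90 long (x) x 50 wide (y) x 28 mm high (z), about 160 g, display face up. Point: its centre, half-way up; +x to the head end (sensors), -x to the foot end (black bumper), +z up. It lies on the four-gas detector.
- cradle_two_contacts (a point): Second smallest grey cradle, fixed, for the two-gas detector. Pocket 104 (x) x 64 mm (y), floor 8 mm above the bench; corner guides 5 mm thick, 8 mm above the floor; long sides open for fingers (floor runs 12 mm past the detector). Charger block at the foot, 18 mm long, 10 mm above the floor. Point: between the brass contacts, on the floor; +x to the head end; pocket centre 37 mm along +x.
- det_single_c (a point): Single-gas detector, the smallest: one round grille at its head. Loose yellow box 66 long (x) x 42 wide (y) x 26 mm high (z), about 100 g, display face up. Point: its centre, half-way up; +x to the head end (sensors), -x to the foot end (black bumper), +z up. It lies on the two-gas detector, at the top of the stack.
- cradle_single_contacts (a point): Smallest grey cradle, fixed, for the single-gas detector. Pocket 80 (x) x 56 mm (y), floor 8 mm above the bench; corner guides 5 mm thick, 8 mm above the floor; long sides open for fingers (floor runs 12 mm past the detector). Charger block at the foot, 18 mm long, 10 mm above the floor. Point: between the brass contacts, on the floor; +x to the head end; pocket centre 25 mm along +x.
- regulator: Bystander: loose brass pressure regulator with a black knob on top and a steel gauge, about 95 x 90 x 65 mm high, 0.7 kg, on the bench to the left of the work. Origin under its body, on the bench.
- screwdriver: Bystander: loose screwdriver 170 mm long lying lengthwise on the bench to the right of the work. Origin near its middle, at bench height.
There are look-alikes about, which are no part of the job. What is shaped like the part that bears det_pumped_c but blue is not meant.

How it is judged:
By the outcome, as a careful person would: the job done as asked, in the order asked, and still so for the second after the job is handed in, with the robot touching nothing.
It also fails if it takes over 112 s, if anything falls off the work surface, if the arm or the gripper's body presses on something with over 40 N, if the wrist force passes 120 N, or if a joint passes its speed limit or range.

## Working session

There is one attempt and no reset: what is moved stays moved. The work goes in short steps, Python scripts to look and compute and a tool call to move; the robot and the scene stay as the last step left them, time stands still between calls to the robot, and variables do not carry over. Pictures are saved under pics/ and viewed, at most 14 in all, crops included, and the job is handed in when it is done.

Besides the shell and the picture viewer there is one more tool, called after "Call:" as name(argument=value, ...) on one line, values as JSON. apply_moves: Moves the arm, as the interface text tells. Its arguments: {"type":"object","properties":{"targets":{"type":"string"},"force":{"type":"number"}},"required":["targets"]}

```bash
mkdir -p pics; ls; python3 - <<'E'
from bench import manip
import cv2
print(manip.state())
for n in("scene","top"):
    im=manip.get_image(n); cv2.imwrite(f"pics/{n}0.png",im[:,:,::-1]); print(n,manip.get_calibration(n))
E
```

```text
pics
{'time_s': 0.0, 'qpos': array([ 1.2577838 ,  0.52200877, -0.03632491,  1.59998423,  0.02117272,
        1.02112432, -0.1128046 ]), 'qd': array([ 0.00080927,  0.00030911,  0.00064149,  0.0008607 ,  0.00084261,
       -0.00032193, -0.00173019]), 'effort': array([ 8.80056177e-04, -9.27099323e+01,  1.98035069e+00, -3.69940317e+01,
        1.76562817e-02,  8.21054477e-03, -2.33093442e-05]), 'tcp_pos': array([ 0.15016016, -0.60634723,  0.23073754]), 'orientation': array([-3.14045342e+00,  6.01102040e-05,  2.42781135e-01]), 'contact_force': array([ 0.02622226,  0.16725347, -0.19879257]), 'torque': array([ 0.03193348,  0.01288934, -0.01096792]), 'finger_force': 0.0, 'grip_width': 0.9998746240477784}
scene {'fovy': 48.9970043799803, 'cx': 277.552698819683, 'cy': 203.09165001591052, 'k1': -0.031800340593558005, 'eye': array([ 1.44561261, -0.04340934,  1.28531174]), 'rotation': array([-2.47325703, -0.00865428,  1.65009873])}
top {'fovy': 43.530821917646236, 'cx': 271.2929571378792, 'cy': 207.08558946275662, 'k1': -0.0013851939257236833, 'eye': array([ 0.44412325, -0.09394371,  1.53879798]), 'rotation': array([-3.06604701e+00, -1.51369561e-03, -1.59328825e+00])}
```

View pics/scene0.png

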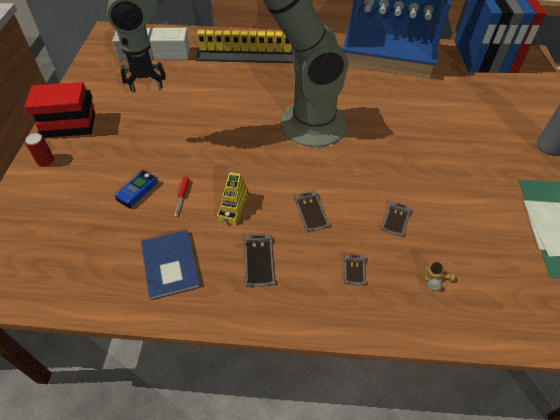

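View pics/top0.png

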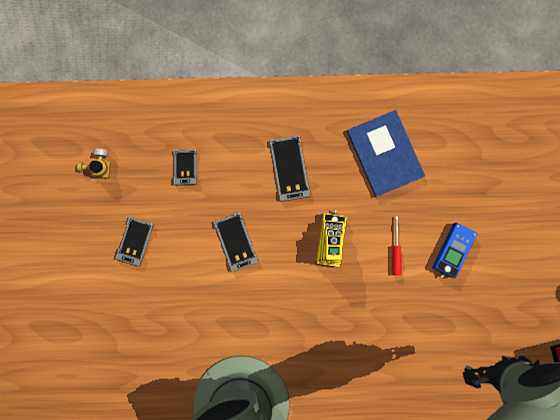

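```bash
cat > h.py <<'E'
import numpy as np, cv2
from scipy.spatial.transform import Rotation as Rn
from bench import manip
def cam(n):
    c=manip.get_calibration(n); f=210/np.tan(np.radians(c["fovy"])/2)
    return c,f,Rn.from_euler("xyz",c["rotation"]).as_matrix()
def ray(n,uv):
    c,f,R=cam(n); d=np.array([(uv[0]-c["cx"])/f,(uv[1]-c["cy"])/f]); s=d.copy()
    for _ in range(8): s=d/(1+c["k1"]*(s@s))
    return c["eye"],R@np.array([s[0],s[1],1])
def onz(n,uv,z):
    e,d=ray(n,uv); return e+d*(z-e[2])/d[2]
def proj(n,p):
    c,f,R=cam(n); q=R.T@(np.array(p)-c["eye"]); s=q[:2]/q[2]; s=s*(1+c["k1"]*(s@s))
    return s*f+[c["cx"],c["cy"]]
def snap(n,name):
    im=manip.get_image(n)[:,:,::-1].copy(); cv2.imwrite(f"pics/{name}.png",im); return im
E
python3 - <<'E'
from h import *
t=cv2.imread("pics/top0.png"); s=cv2.imread("pics/scene0.png")
a=cv2.resize(t[195:285,290:390],None,fx=6,fy=6,interpolation=cv2.INTER_CUBIC)
cv2.imwrite("pics/c1.png",a)
a=cv2.resize(s[160:240,190:290],None,fx=6,fy=6,interpolation=cv2.INTER_CUBIC)
cv2.imwrite("pics/c2.png",a)
# brass contacts in top
hsv=cv2.cvtColor(t,cv2.COLOR_BGR2HSV)
m=cv2.inRange(hsv,(15,120,120),(32,255,255))
n,l,st,c=cv2.connectedComponentsWithStats(m)
for i in range(1,n):
    if st[i,4]>5: print(st[i],c[i].round(1),onz("top",c[i],.008).round(4))
E
```

```text
[442  87   9   2  10] [445.8  87.2] [ 0.9056 -0.6255  0.008 ]
[245  89  15   4  24] [252.7  91. ] [ 0.9066 -0.0515  0.008 ]
[408  89   5   2   9] [409.8  89.6] [ 0.9008 -0.518   0.008 ]
[420  88  12   1  12] [425.5  88. ] [ 0.9045 -0.565   0.008 ]
[262  90   5   2   6] [264.2  90.7] [ 0.9069 -0.0855  0.008 ]
[268  90   6   2   8] [270.   90.5] [ 0.907  -0.1028  0.008 ]
[275  90   4   2   7] [276.7  90.6] [ 0.9064 -0.1228  0.008 ]
[239  92   5   2   6] [241.2  92.2] [ 0.9039 -0.0172  0.008 ]
[ 93 156  18  22 180] [103.4 166.9] [0.6892 0.3909 0.008 ]
[ 77 162  12  10  73] [ 81.1 166. ] [0.6934 0.4564 0.008 ]
[181 171   3   5  14] [182.1 173.1] [0.6656 0.1605 0.008 ]
[187 171   2   5  10] [187.5 173. ] [0.6656 0.1446 0.008 ]
[296 184   4   6  21] [297.4 186.8] [ 0.6177 -0.1767  0.008 ]
[287 186   4   5  19] [288.4 188.1] [ 0.6145 -0.1502  0.008 ]
[317 212  30  55 698] [330.7 242.4] [ 0.4532 -0.2689  0.008 ]
[126 248   4   5  16] [127.7 250.1] [0.4443 0.3203 0.008 ]
[401 249   2  26  26] [401.9 261.5] [ 0.3934 -0.4736  0.008 ]
[133 250   4   5  14] [134.3 252.1] [0.4378 0.3012 0.008 ]
[243 252   4   6  18] [244.5 254.5] [ 0.4238 -0.0181  0.008 ]
[235 255   5   6  20] [236.9 257.5] [0.4157 0.0041 0.008 ]
[271 271   4   3   8] [272.5 272.2] [ 0.3709 -0.0981  0.008 ]
[413 270  13   4  20] [418.6 271.2] [ 0.3644 -0.5207  0.008 ]
[252 272   6   2   6] [254.5 272.7] [ 0.3709 -0.046   0.008 ]
[279 272   5   2   6] [281.2 272.2] [ 0.3706 -0.1232  0.008 ]
[286 272   4   2   6] [287.5 272.5] [ 0.3692 -0.1415  0.008 ]
[404 273   8   2   9] [407.1 273.1] [ 0.3596 -0.4874  0.008 ]
[220 277   6   1   6] [222.5 277. ] [0.3605 0.0466 0.008 ]
[394 276   7   1   7] [397. 276.] [ 0.352  -0.4578  0.008 ]
```

View pics/c1.png

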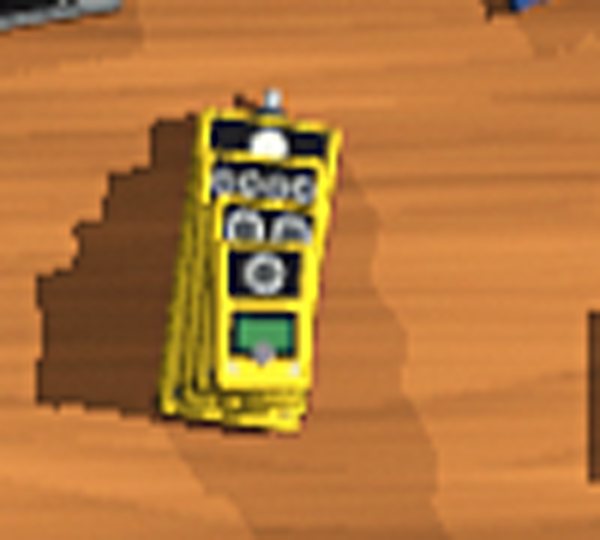

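View pics/c2.png

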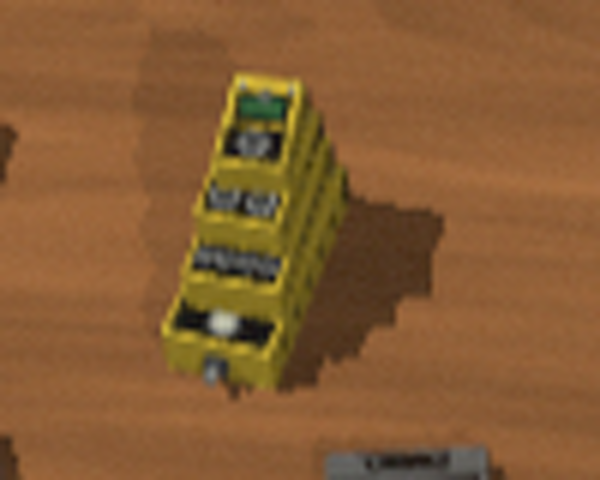

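```bash
python3 - <<'E'
from h import *
def cr(pts,o,n,z): 
    P=[onz(n,[(x+.5)/6-.5+o[0],(y+.5)/6-.5+o[1]],z) for x,y in pts]; P=np.array(P)
    print(n,P[:,:2].round(4).tolist(),"c",P.mean(0).round(4),"L",[round(np.linalg.norm(P[i]-P[(i+1)%4]),4) for i in range(4)])
    d=P[0]+P[1]-P[2]-P[3]; print("yaw",np.degrees(np.arctan2(d[1],d[0])))
cr([(226,248),(313,248),(306,390),(217,387)],(290,195),"top",.122)
cr([(288,165),(222,160),(237,78),(300,80)],(190,160),"scene",.122)
t=cv2.imread("pics/top0.png"); hsv=cv2.cvtColor(t,cv2.COLOR_BGR2HSV)
m=((hsv[:,:,1]<70)|(hsv[:,:,2]<50)).astype(np.uint8)*255
con={"single":[(182.1,173.1),(187.5,173)],"pumped":[(297.4,186.8),(288.4,188.1)],"two":[(127.7,250.1),(134.3,252.1)],"four":[(244.5,254.5),(236.9,257.5)]}
for k,(a,b) in con.items():
    x,y=(np.array(a)+b)/2
    mm=np.zeros_like(m); x0,y0=int(x-30),int(y-65); mm[y0:y0+85,x0:x0+62]=m[y0:y0+85,x0:x0+62]
    mm=cv2.morphologyEx(mm,cv2.MORPH_CLOSE,np.ones((3,3)))
    cs,_=cv2.findContours(mm,cv2.RETR_EXTERNAL,cv2.CHAIN_APPROX_NONE); c=max(cs,key=cv2.contourArea)
    W=np.array([onz("top",p[0],.012)[:2] for p in c]); r=cv2.minAreaRect((W*1000).astype(np.float32))
    B=cv2.boxPoints(r); print(k,r, "contacts",onz("top",(x,y),.008)[:2].round(4))
E
```

```text
top [[0.4701, -0.2473], [0.4693, -0.2863], [0.406, -0.2811], [0.4082, -0.2414]] c [ 0.4384 -0.264   0.122 ] L [np.float64(0.039), np.float64(0.0635), np.float64(0.0398), np.float64(0.0622)]
yaw -5.069405753118566
scene [[0.4733, -0.2431], [0.4729, -0.2798], [0.4119, -0.2804], [0.4103, -0.2447]] c [ 0.4421 -0.262   0.122 ] L [np.float64(0.0367), np.float64(0.061), np.float64(0.0357), np.float64(0.063)]
yaw 0.9950127594875545
single ((683.1019287109375, 152.5927734375), (67.46367645263672, 100.99974822998047), 89.3320541381836) contacts [0.6657 0.1525]
pumped ((673.8543090820312, -154.19583129882812), (182.75729370117188, 90.51263427734375), 8.562134742736816) contacts [ 0.6161 -0.1634]
two ((469.2170104980469, 301.22320556640625), (76.69165802001953, 126.82146453857422), 71.68746185302734) contacts [0.4411 0.3107]
four ((461.7420349121094, 7.400123596191406), (153.62962341308594, 82.18636322021484), 19.347368240356445) contacts [ 0.4198 -0.007 ]
```

```bash
cat >> h.py <<'E'
def plan(*wps,start=None):
    """wps: (x,y,z,yaw_deg,ncalls); prints rows as tool shifts/turns in move units from the present pose"""
    s=manip.state(); p=s["tcp_pos"]; R=Rn.from_euler("xyz",s["orientation"])
    print("at",p.round(4),np.degrees(s["orientation"]).round(2),"w",round(s["grip_width"],3),"t",round(s["time_s"],2),"F",s["contact_force"].round(1),"grip",round(s["finger_force"],1))
    for x,y,z,yaw,n in wps:
        T=np.array([x,y,z]); RT=Rn.from_euler("xyz",[180,0,yaw],degrees=True); p0=p; w=(RT*R.inv()).as_rotvec(); R0=R
        for i in range(1,n+1):
            q=p0+(T-p0)*i/n; Rq=Rn.from_rotvec(w*i/n)*R0
            sh=R.inv().apply(q-p)/.12; tr=(R.inv()*Rq).as_rotvec()/(2*np.pi)
            print(np.concatenate([sh,tr]).round(3).tolist()); p,R=q,Rq
E
python3 - <<'E'
from h import *
plan((.440,-.263,.20,-3,3),(.440,-.263,.099,-3,1))
E
```

```text
at [ 0.1502 -0.6064  0.2308] [-179.94    0.     13.91] w 0.996 t 0.1 F [-0.4 -0.6 -1. ] grip 0.0
[1.011, -0.732, 0.086, -0.0, 0.0, 0.016]
[0.934, -0.828, 0.086, -0.0, 0.0, 0.016]
[0.848, -0.916, 0.086, -0.0, 0.0, 0.016]
[-0.0, 0.0, 0.842, 0.0, -0.0, -0.0]
```

Call:
apply_moves(targets="1 -0.73 0.086 0 0 0.016 0;1 -0.73 0.086 0 0 0.016 0;1 -0.73 0.086 0 0 0.016 0;1 -0.73 0.086 0 0 0.016 0;1 -0.73 0.086 0 0 0.016 0")

```text
time_s: 0.6
tcp_pos: [0.2464, -0.4921, 0.221]
orientation: [-3.141, 0.0, 0.144]
contact_force: [0.3, -0.7, 0.1]
grip_width: 0.996
finger_force: 0.0
```

Call:
apply_moves(targets="0.94 -0.83 0.086 0 0 0.016 0;0.94 -0.83 0.086 0 0 0.016 0;0.94 -0.83 0.086 0 0 0.016 0;0.94 -0.83 0.086 0 0 0.016 0;0.94 -0.83 0.086 0 0 0.016 0")

```text
time_s: 1.1
tcp_pos: [0.3433, -0.3784, 0.2106]
orientation: [3.142, 0.0, 0.043]
contact_force: [0.1, -0.1, -0.6]
grip_width: 0.998
finger_force: 0.0
```

Call:
apply_moves(targets="0.85 -0.92 0.086 0 0 0.016 0;0.85 -0.92 0.086 0 0 0.016 0;0.85 -0.92 0.086 0 0 0.016 0;0.85 -0.92 0.086 0 0 0.016 0;0.85 -0.92 0.086 0 0 0.016 0")

```text
time_s: 1.6
tcp_pos: [0.4403, -0.2645, 0.2001]
orientation: [3.141, 0.001, -0.059]
contact_force: [0.1, -0.3, -0.5]
grip_width: 1.002
finger_force: 0.0
```

```bash
python3 - <<'E'
from h import *
plan((.440,-.263,.099,-3,1))
E
```

```text
at [ 0.4403 -0.2645  0.2001] [ 1.7998e+02  3.0000e-02 -3.3900e+00] w 1.002 t 1.6 F [ 0.1 -0.3 -0.5] grip 0.0
[-0.003, -0.013, 0.843, 0.0, 0.0, -0.001]
```

Call:
apply_moves(targets="0 -0.013 0.6 0 0 0 0;0 -0.013 0.7 0 0 0 0;0 -0.013 0.8 0 0 0 0;0 -0.013 0.84 0 0 0 0;0 -0.013 0.84 0 0 0 0", force=30)

```text
time_s: 2.1
tcp_pos: [0.4405, -0.2632, 0.1001]
orientation: [3.141, -0.0, -0.06]
contact_force: [-0.6, -0.7, 0.0]
grip_width: 1.004
finger_force: 0.0
```

Call:
apply_moves(targets="0 0 0 0 0 0 0.3;0 0 0 0 0 0 0.45;0 0 0 0 0 0 1;0 0 0 0 0 0 1;0 0 0 0 0 0 1", force=30)

```text
time_s: 2.6
tcp_pos: [0.441, -0.2623, 0.1004]
orientation: [3.141, -0.001, -0.059]
contact_force: [-0.9, 0.4, 10.1]
grip_width: 0.488
finger_force: 29.6
```

Call:
apply_moves(targets="0 0 0 0 0 0 1;0 0 0 0 0 0 1;0 0 0 0 0 0 1;0 0 0 0 0 0 1;0 0 0 0 0 0 1")

```text
time_s: 3.1
tcp_pos: [0.441, -0.2624, 0.1005]
orientation: [3.141, -0.001, -0.059]
contact_force: [-1.8, 0.5, 11.1]
grip_width: 0.489
finger_force: 29.6
```

Call:
apply_moves(targets="0 0 -0.05 0 0 0 1;0 0 -0.15 0 0 0 1;0 0 -0.4 0 0 0 1;0 0 -0.7 0 0 0 1;0 0 -0.9 0 0 0 1")

```text
time_s: 3.6
tcp_pos: [0.441, -0.2623, 0.2107]
orientation: [3.141, -0.002, -0.059]
contact_force: [-0.2, 0.0, -1.3]
grip_width: 0.487
finger_force: 31.3
```

```bash
python3 - <<'E'
from h import *
t=snap("top","t1");s=snap("scene","s1")
a=cv2.resize(t[195:285,290:390],None,fx=4,fy=4,interpolation=cv2.INTER_CUBIC)
b=cv2.resize(s[150:240,190:290],None,fx=4,fy=4,interpolation=cv2.INTER_CUBIC)
cv2.imwrite("pics/c3.png",np.hstack([a,b]))
plan((.6907,.1525,.21,-0.4,4))
E
```

```text
at [ 0.4419 -0.2628  0.2115] [179.88  -0.3   -3.38] w 0.484 t 3.7 F [-0.9  0.1 -2.1] grip 31.4
[0.466, -0.894, 0.004, 0.0, -0.0, -0.002]
[0.478, -0.888, 0.004, 0.0, -0.0, -0.002]
[0.489, -0.882, 0.003, 0.0, -0.0, -0.002]
[0.501, -0.875, 0.003, 0.0, -0.0, -0.002]
```

View pics/c3.png

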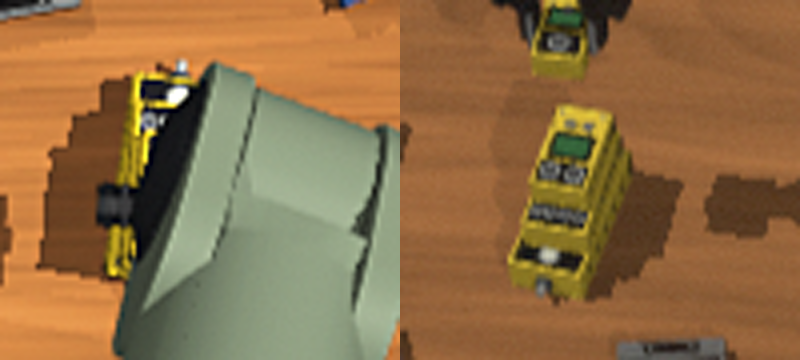

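Call:
apply_moves(targets="0.47 -0.89 0 0 0.0 -0.002 1;0.47 -0.89 0 0 0 -0.002 1;0.47 -0.89 0 0 0 -0.002 1;0.47 -0.89 0 0 0 -0.002 1;0.47 -0.89 0 0 0 -0.002 1")

```text
time_s: 4.2
tcp_pos: [0.5029, -0.1588, 0.2075]
orientation: [3.141, 0.001, -0.046]
contact_force: [-0.2, -0.1, -0.5]
grip_width: 0.481
finger_force: 31.3
```

Call:
apply_moves(targets="0.48 -0.89 0 0 0.0 -0.002 1;0.48 -0.89 0 0 0 -0.002 1;0.48 -0.89 0 0 0 -0.002 1;0.48 -0.89 0 0 0 -0.002 1;0.48 -0.89 0 0 0 -0.002 1")

```text
time_s: 4.7
tcp_pos: [0.5651, -0.0561, 0.2074]
orientation: [3.141, 0.001, -0.035]
contact_force: [-1.3, -0.0, -0.6]
grip_width: 0.483
finger_force: 31.3
```

Call:
apply_moves(targets="0.49 -0.88 0 0 0.0 -0.002 1;0.49 -0.88 0 0 0 -0.002 1;0.49 -0.88 0 0 0 -0.002 1;0.49 -0.88 0 0 0 -0.002 1;0.49 -0.88 0 0 0 -0.002 1")

```text
time_s: 5.2
tcp_pos: [0.6276, 0.0467, 0.2073]
orientation: [3.14, 0.001, -0.023]
contact_force: [-0.9, -0.7, -1.4]
grip_width: 0.489
finger_force: 31.3
```

Call:
apply_moves(targets="0.5 -0.875 0 0 0.0 -0.002 1;0.5 -0.875 0 0 0 -0.002 1;0.5 -0.875 0 0 0 -0.002 1;0.5 -0.875 0 0 0 -0.002 1;0.5 -0.875 0 0 0 -0.002 1")

```text
time_s: 5.7
tcp_pos: [0.6901, 0.1501, 0.2074]
orientation: [3.14, 0.0, -0.01]
contact_force: [0.6, -1.1, -1.0]
grip_width: 0.483
finger_force: 31.3
```

```bash
python3 - <<'E'
from h import *
print("head edge",onz("scene",(190+561/4,150+56/4),.233))
t=cv2.imread("pics/t1.png");s=snap("scene","s2");t2=snap("top","t2")
p=proj("scene",(.44,-.26,.096)); print(p)
a=cv2.resize(s[165:235,195:275],None,fx=6,fy=6,interpolation=cv2.INTER_CUBIC)
x,y=proj("scene",(.69,.15,.2)).astype(int)
b=cv2.resize(t2[195:265,300:360],None,fx=6,fy=6,interpolation=cv2.INTER_CUBIC)
cv2.imwrite("pics/c4.png",np.hstack([a[:,:400],b]))
c=cv2.resize(s[y-40:y+60,x-50:x+50],None,fx=5,fy=5,interpolation=cv2.INTER_CUBIC); print(x,y)
cv2.imwrite("pics/c5.png",c)
plan((.6907,.1525,.10,-0.4,1),(.6907,.1525,.0135,-0.4,1))
E
```

```text
head edge [0.4473036 0.0515856 0.233    ]
[234.39927215 184.24091004]
362 236
at [0.6901 0.1498 0.2078] [179.94  -0.    -0.64] w 0.485 t 5.8 F [-0.1  0.5 -1. ] grip 31.3
[0.005, -0.024, 0.899, 0.0, -0.0, -0.001]
[0.0, -0.0, 0.721, 0.0, 0.0, -0.0]
```

View pics/c4.png

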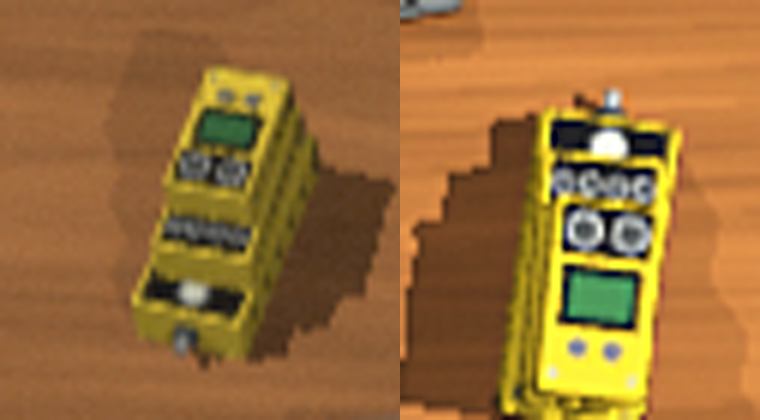

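View pics/c5.png

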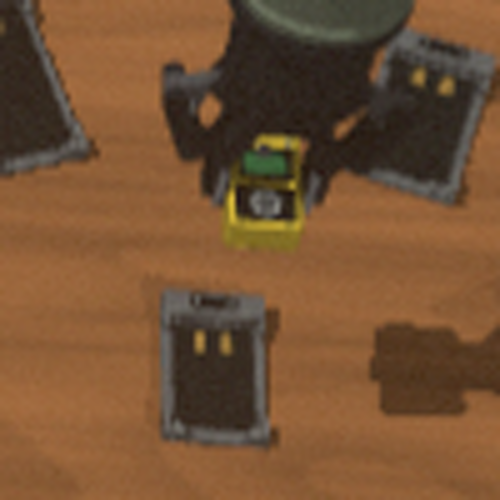

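```bash
python3 - <<'E'
from h import *
f=lambda x,o,s:(x+.5)/s-.5+o
g=lambda n,x,y,o,s,z:onz(n,(f(x,o[0],s),f(y,o[1],s)),z)
print("single head edge, lifted",g("scene",161,56,(190,150),4,.233)," now",g("scene",264,219,(312,196),5,.229))
P=np.array([g("top",x-400,y,(300,195),6,.096) for x,y in[(608,231.5),(595,349),(591,377),(561,198),(661,204),(643,395),(538,388)]])
Q=np.array([g("scene",x,y,(195,165),6,.096) for x,y in[(212,168),(240,98),(250,72),(248,200),(165,187),(207,68),(293,72)]])
for A in(P,Q):
    print(A[:,:2].round(4).tolist()); d=A[0]-A[2]; print("yaw",np.degrees(np.arctan2(d[1],d[0])),"c",A[3:].mean(0).round(4)); d=A[3]+A[4]-A[5]-A[6]; print("yaw",np.degrees(np.arctan2(d[1],d[0])),"L",np.linalg.norm(d)/2)
E
```

```text
single head edge, lifted [ 0.47308214 -0.26072465  0.233     ]  now [0.72006546 0.14842854 0.229     ]
[[0.4777, -0.2695], [0.4244, -0.2619], [0.4117, -0.2597], [0.4935, -0.2485], [0.4897, -0.2941], [0.403, -0.2831], [0.4073, -0.2354]]
yaw -8.468916650309252 c [ 0.4484 -0.2653  0.096 ]
yaw -7.947214809035323 L 0.0872807186592531
[[0.4777, -0.2699], [0.4251, -0.2614], [0.405, -0.2584], [0.4988, -0.2468], [0.4935, -0.2939], [0.4041, -0.2834], [0.4029, -0.2338]]
yaw -8.968404110903794 c [ 0.4498 -0.2645  0.096 ]
yaw -7.204002852645496 L 0.09339986289826294
```

Call:
apply_moves(targets="0.02 -0.024 0.3 0 0 0 1;0.02 -0.024 0.6 0 0 0 1;0.02 -0.024 0.9 0 0 0 1;0.02 -0.024 0.9 0 0 0 1;0.02 -0.024 0.9 0 0 0 1")

```text
time_s: 6.3
tcp_pos: [0.6928, 0.1542, 0.1006]
orientation: [3.141, -0.0, -0.01]
contact_force: [0.1, 0.6, 0.2]
grip_width: 0.482
finger_force: 31.3
```

Call:
apply_moves(targets="0 0 0.3 0 0 0 1;0 0 0.55 0 0 0 1;0 0 0.65 0 0 0 1;0 0 0.69 0 0 0 1;0 0 0.7 0 0 0 1")

```text
time_s: 6.8
tcp_pos: [0.6935, 0.1554, 0.0171]
orientation: [-3.141, -0.002, -0.009]
contact_force: [-0.8, 0.6, -0.3]
grip_width: 0.486
finger_force: 31.3
```

```bash
python3 - <<'E'
from h import *
plan((.6925,.1525,.0125,-0.4,1))
E
```

```text
at [0.6935 0.1554 0.0171] [-1.7997e+02 -1.0000e-01 -5.1000e-01] w 0.486 t 6.8 F [-0.8  0.6 -0.3] grip 31.3
[-0.009, 0.024, 0.038, -0.0, -0.0, -0.0]
```

Call:
apply_moves(targets="0 0.02 0.01 0 0 0 1;0 0.02 0.025 0 0 0 1;0 0.02 0.038 0 0 0 1;0 0.02 0.038 0 0 0 1;0 0.02 0.038 0 0 0 1")

```text
time_s: 7.3
tcp_pos: [0.6932, 0.1527, 0.0125]
orientation: [3.142, -0.001, -0.009]
contact_force: [-4.6, -2.2, 13.4]
grip_width: 0.485
finger_force: 33.2
```

Call:
apply_moves(targets="0 0 0 0 0 0 0.45;0 0 0 0 0 0 0.3;0 0 0 0 0 0 0.1;0 0 0 0 0 0 0;0 0 0 0 0 0 0")

```text
time_s: 7.8
tcp_pos: [0.6926, 0.153, 0.0109]
orientation: [3.142, 0.0, -0.008]
contact_force: [-0.1, 0.6, 0.4]
grip_width: 0.999
finger_force: 0.0
```

Call:
apply_moves(targets="0 0 -0.1 0 0 0 0;0 0 -0.4 0 0 0 0;0 0 -0.8 0 0 0 0;0 0 -1 0 0 0 0;0 0 -1 0 0 0 0")

```text
time_s: 8.3
tcp_pos: [0.6946, 0.1534, 0.1363]
orientation: [-3.14, -0.007, -0.009]
contact_force: [-0.2, 0.2, 0.4]
grip_width: 1.002
finger_force: 0.0
```

```bash
python3 - <<'E'
from h import *
plan((.449,-.265,.175,-8,4),(.449,-.265,.0705,-8,1))
E
```

```text
at [0.6946 0.1534 0.1363] [-179.89   -0.37   -0.51] w 1.002 t 8.3 F [-0.2  0.2  0.4] grip 0.0
[-0.504, 0.876, -0.085, -0.0, -0.0, 0.005]
[-0.475, 0.892, -0.084, -0.0, -0.0, 0.005]
[-0.445, 0.907, -0.083, -0.0, -0.0, 0.005]
[-0.416, 0.921, -0.082, -0.0, -0.0, 0.005]
[0.0, -0.0, 0.871, 0.0, 0.0, -0.0]
```

Call:
apply_moves(targets="-0.5 0.876 -0.1 0 0 0.005 0;-0.5 0.876 -0.1 0 0 0.005 0;-0.5 0.876 -0.1 0 0 0.005 0;-0.5 0.876 -0.1 0 0 0.005 0;-0.5 0.876 -0.1 0 0 0.005 0")

```text
time_s: 8.8
tcp_pos: [0.6318, 0.0483, 0.1433]
orientation: [-3.141, -0.0, -0.041]
contact_force: [-0.3, -0.5, 0.1]
grip_width: 1.0
finger_force: 0.0
```

Call:
apply_moves(targets="-0.475 0.892 -0.1 0 0 0.005 0;-0.475 0.892 -0.1 0 0 0.005 0;-0.475 0.892 -0.1 0 0 0.005 0;-0.475 0.892 -0.1 0 0 0.005 0;-0.475 0.892 -0.1 0 0 0.005 0")

```text
time_s: 9.3
tcp_pos: [0.5711, -0.0552, 0.155]
orientation: [-3.141, -0.0, -0.071]
contact_force: [0.4, 0.8, 0.3]
grip_width: 1.001
finger_force: 0.0
```

Call:
apply_moves(targets="-0.445 0.907 -0.1 0 0 0.005 0;-0.445 0.907 -0.1 0 0 0.005 0;-0.445 0.907 -0.1 0 0 0.005 0;-0.445 0.907 -0.1 0 0 0.005 0;-0.445 0.907 -0.1 0 0 0.005 0")

```text
time_s: 9.8
tcp_pos: [0.5105, -0.1596, 0.1668]
orientation: [-3.141, -0.0, -0.101]
contact_force: [-0.3, 0.7, 0.8]
grip_width: 1.001
finger_force: 0.0
```

Call:
apply_moves(targets="-0.416 0.921 -0.1 0 0 0.005 0;-0.416 0.921 -0.1 0 0 0.005 0;-0.416 0.921 -0.1 0 0 0.005 0;-0.416 0.921 -0.1 0 0 0.005 0;-0.416 0.921 -0.1 0 0 0.005 0")

```text
time_s: 10.3
tcp_pos: [0.4498, -0.2644, 0.1788]
orientation: [-3.141, -0.0, -0.132]
contact_force: [-0.4, 0.3, -0.9]
grip_width: 1.0
finger_force: 0.0
```

```bash
python3 - <<'E'
from h import *
plan((.449,-.265,.0725,-8,1))
E
```

```text
at [ 0.4498 -0.2644  0.1788] [-1.7995e+02 -2.0000e-02 -7.5800e+00] w 1.0 t 10.3 F [-0.4  0.3 -0.9] grip 0.0
[-0.006, 0.007, 0.885, -0.0, -0.0, 0.001]
```

Call:
apply_moves(targets="0 0.006 0.4 0 0 0 0;0 0.006 0.65 0 0 0 0;0 0.006 0.8 0 0 0 0;0 0.006 0.88 0 0 0 0;0 0.006 0.88 0 0 0 0")

```text
time_s: 10.8
tcp_pos: [0.4489, -0.2649, 0.0724]
orientation: [-3.14, 0.002, -0.132]
contact_force: [-0.1, 0.1, 0.1]
grip_width: 1.001
finger_force: 0.0
```

Call:
apply_moves(targets="0 0 0 0 0 0 0.25;0 0 0 0 0 0 0.35;0 0 0 0 0 0 1;0 0 0 0 0 0 1;0 0 0 0 0 0 1", force=35)

```text
time_s: 11.3
tcp_pos: [0.449, -0.2667, 0.0745]
orientation: [3.141, -0.002, -0.134]
contact_force: [-1.4, 2.0, 8.0]
grip_width: 0.578
finger_force: 35.8
```

Call:
apply_moves(targets="0 0 0 0 0 0 1;0 0 0 0 0 0 1;0 0 -0.05 0 0 0 1;0 0 -0.15 0 0 0 1;0 0 -0.3 0 0 0 1")

```text
time_s: 11.8
tcp_pos: [0.448, -0.2665, 0.1102]
orientation: [-3.141, 0.001, -0.134]
contact_force: [0.8, 0.6, -1.3]
grip_width: 0.575
finger_force: 37.3
```

Call:
apply_moves(targets="0 0 -0.3 0 0 0 1;0 0 -0.6 0 0 0 1;0 0 -0.8 0 0 0 1;0 0 -0.8 0 0 0 1;0 0 -0.8 0 0 0 1")

```text
time_s: 12.3
tcp_pos: [0.4483, -0.2667, 0.2062]
orientation: [3.141, -0.001, -0.134]
contact_force: [-0.5, 0.0, -0.9]
grip_width: 0.58
finger_force: 37.5
```

```bash
python3 - <<'E'
from h import *
plan((.4762,.299,.2,-18.4,5))
E
```

```text
at [ 0.4483 -0.2667  0.2062] [ 1.7997e+02 -7.0000e-02 -7.7000e+00] w 0.58 t 12.3 F [-0.5  0.  -0.9] grip 37.5
[-0.08, -0.941, 0.01, 0.0, -0.0, 0.006]
[-0.115, -0.937, 0.01, 0.0, -0.0, 0.006]
[-0.15, -0.932, 0.01, 0.0, -0.0, 0.006]
[-0.185, -0.926, 0.01, 0.0, -0.0, 0.006]
[-0.219, -0.918, 0.01, 0.0, -0.0, 0.006]
```

Call:
apply_moves(targets="-0.08 -0.94 0 0 0 0.006 1;-0.08 -0.94 0 0 0 0.006 1;-0.08 -0.94 0 0 0 0.006 1;-0.08 -0.94 0 0 0 0.006 1;-0.08 -0.94 0 0 0 0.006 1")

```text
time_s: 12.8
tcp_pos: [0.4536, -0.154, 0.2049]
orientation: [3.141, 0.001, -0.172]
contact_force: [-0.2, -1.1, -1.7]
grip_width: 0.581
finger_force: 37.5
```

Call:
apply_moves(targets="-0.115 -0.937 0 0 0 0.006 1;-0.115 -0.937 0 0 0 0.006 1;-0.115 -0.937 0 0 0 0.006 1;-0.115 -0.937 0 0 0 0.006 1;-0.115 -0.937 0 0 0 0.006 1")

```text
time_s: 13.3
tcp_pos: [0.4595, -0.0419, 0.2051]
orientation: [3.141, 0.0, -0.211]
contact_force: [-0.2, 0.0, -1.7]
grip_width: 0.577
finger_force: 37.6
```

Call:
apply_moves(targets="-0.15 -0.932 0 0 0 0.006 1;-0.15 -0.932 0 0 0 0.006 1;-0.15 -0.932 0 0 0 0.006 1;-0.15 -0.932 0 0 0 0.006 1;-0.15 -0.932 0 0 0 0.006 1")

```text
time_s: 13.8
tcp_pos: [0.4654, 0.0708, 0.2051]
orientation: [3.141, 0.0, -0.249]
contact_force: [-0.2, -0.6, -2.6]
grip_width: 0.58
finger_force: 37.6
```

Call:
apply_moves(targets="-0.185 -0.926 0 0 0 0.006 1;-0.185 -0.926 0 0 0 0.006 1;-0.185 -0.926 0 0 0 0.006 1;-0.185 -0.926 0 0 0 0.006 1;-0.185 -0.926 0 0 0 0.006 1")

```text
time_s: 14.3
tcp_pos: [0.4713, 0.1837, 0.2052]
orientation: [3.14, 0.0, -0.287]
contact_force: [0.1, -0.4, -1.8]
grip_width: 0.574
finger_force: 37.6
```

Call:
apply_moves(targets="-0.219 -0.918 0 0 0 0.006 1;-0.219 -0.918 0 0 0 0.006 1;-0.219 -0.918 0 0 0 0.006 1;-0.219 -0.918 0 0 0 0.006 1;-0.219 -0.918 0 0 0 0.006 1")

```text
time_s: 14.8
tcp_pos: [0.4769, 0.2989, 0.2052]
orientation: [3.141, -0.0, -0.322]
contact_force: [0.1, -0.3, -1.7]
grip_width: 0.574
finger_force: 37.7
```

```bash
python3 - <<'E'
from h import *
plan((.4762,.299,.1,-18.4,1),(.4762,.299,.016,-18.4,1))
s=snap("scene","s3");t=snap("top","t3")
a=cv2.resize(t[200:280,300:360],None,fx=5,fy=5,interpolation=cv2.INTER_CUBIC)
x,y=proj("scene",(.49,.3,.23)).astype(int); print(x,y)
b=cv2.resize(s[y-30:y+50,x-40:x+40],None,fx=5,fy=5,interpolation=cv2.INTER_CUBIC)
cv2.imwrite("pics/c6.png",np.hstack([a,b]))
E
```

```text
at [0.4769 0.2989 0.2052] [ 1.7997e+02 -2.0000e-02 -1.8460e+01] w 0.574 t 14.8 F [ 0.1 -0.3 -1.7] grip 37.7
[-0.006, 0.001, 0.877, 0.0, -0.0, -0.0]
[0.0, -0.0, 0.7, -0.0, 0.0, -0.0]
411 180
```

View pics/c6.png

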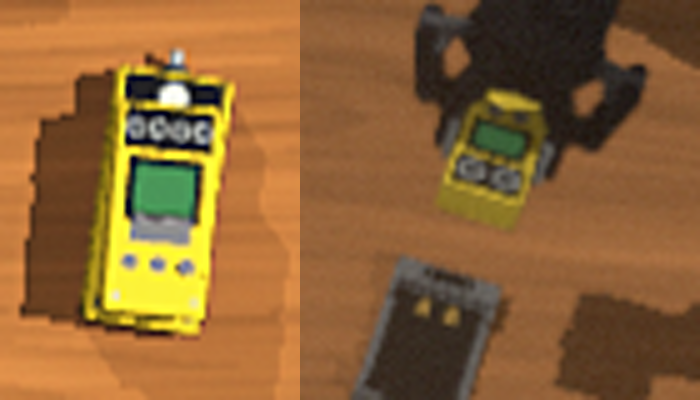

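```bash
python3 - <<'E'
from h import *
f=lambda x,o,s:(x+.5)/s-.5+o
g=lambda n,x,y,o,s,z:onz(n,(f(x,o[0],s),f(y,o[1],s)),z)
h=g("scene",480-300,197,(371,150),5,.2267); T=np.array([.4769,.2989]); u=np.array([np.cos(.322),-np.sin(.322)])
print("head along",(h[:2]-T)@u,"expect .045; lateral",(h[:2]-T)@[-u[1],u[0]])
A=np.array([g("top",x,y,(300,200),5,.068) for x,y in[(171,129.5),(158,264.5),(156,299.5),(122,110),(222,117),(200,330),(101,318)]])
d=A[0]-A[2]; print(A[:,:2].round(4).tolist(),"yaw",np.degrees(np.arctan2(d[1],d[0])),"c",A[3:].mean(0).round(4)); d=A[3]+A[4]-A[5]-A[6]; print("yaw",np.degrees(np.arctan2(d[1],d[0])),"L",np.linalg.norm(d)/2)
E
```

```text
head along 0.049838538712816495 expect .045; lateral -2.5609250640905937e-05
[[0.4998, -0.2723], [0.4247, -0.2627], [0.4054, -0.261], [0.5113, -0.2452], [0.5062, -0.3011], [0.3879, -0.285], [0.3958, -0.2301]] yaw -6.839512723331476 c [ 0.4503 -0.2653  0.068 ]
yaw -7.627389205497094 L 0.11792416799753301
```

Call:
apply_moves(targets="-0.02 0 0.3 0 0 0 1;-0.02 0 0.6 0 0 0 1;-0.02 0 0.87 0 0 0 1;-0.02 0 0.87 0 0 0 1;-0.02 0 0.87 0 0 0 1")

```text
time_s: 15.4
tcp_pos: [0.4752, 0.2983, 0.1018]
orientation: [3.141, 0.0, -0.325]
contact_force: [0.6, -0.0, -0.1]
grip_width: 0.576
finger_force: 37.6
```

Call:
apply_moves(targets="0 0 0.3 0 0 0 1;0 0 0.52 0 0 0 1;0 0 0.63 0 0 0 1;0 0 0.67 0 0 0 1;0 0 0.67 0 0 0 1")

```text
time_s: 15.9
tcp_pos: [0.475, 0.2999, 0.0215]
orientation: [-3.141, -0.001, -0.323]
contact_force: [0.4, -0.2, -1.6]
grip_width: 0.576
finger_force: 37.6
```

```bash
python3 - <<'E'
from h import *
plan((.4738,.2998,.0145,-18.4,1))
E
```

```text
at [0.475  0.2999 0.0215] [-1.7995e+02 -3.0000e-02 -1.8520e+01] w 0.576 t 15.9 F [ 0.4 -0.2 -1.6] grip 37.6
[-0.01, 0.004, 0.059, -0.0, -0.0, -0.0]
```

Call:
apply_moves(targets="-0.01 0 0.02 0 0 0 1;-0.01 0 0.04 0 0 0 1;-0.01 0 0.055 0 0 0 1;-0.01 0 0.055 0 0 0 1;-0.01 0 0.055 0 0 0 1")

```text
time_s: 16.4
tcp_pos: [0.4734, 0.3004, 0.0145]
orientation: [-3.141, -0.0, -0.323]
contact_force: [-0.2, 0.5, 5.8]
grip_width: 0.573
finger_force: 38.5
```

Call:
apply_moves(targets="0 0 0 0 0 0 0.4;0 0 0 0 0 0 0.3;0 0 0 0 0 0 0.1;0 0 0 0 0 0 0;0 0 0 0 0 0 0")

```text
time_s: 16.9
tcp_pos: [0.4733, 0.3001, 0.014]
orientation: [3.142, 0.0, -0.323]
contact_force: [-0.7, 0.2, -0.4]
grip_width: 1.001
finger_force: 0.0
```

Call:
apply_moves(targets="0 0 -0.1 0 0 0 0;0 0 -0.4 0 0 0 0;0 0 -0.8 0 0 0 0;0 0 -1 0 0 0 0;0 0 -1 0 0 0 0")

```text
time_s: 17.4
tcp_pos: [0.4748, 0.3011, 0.1384]
orientation: [-3.136, -0.003, -0.323]
contact_force: [0.2, -0.1, -0.6]
grip_width: 0.999
finger_force: 0.0
```

```bash
python3 - <<'E'
from h import *
plan((.4503,-.2653,.15,-7.5,5))
E
```

```text
at [0.4748 0.3011 0.1384] [-179.71   -0.19  -18.51] w 0.999 t 17.4 F [ 0.2 -0.1 -0.6] grip 0.0
[0.261, 0.908, -0.023, -0.0, -0.0, -0.006]
[0.226, 0.917, -0.022, -0.0, -0.0, -0.006]
[0.191, 0.925, -0.022, -0.0, -0.0, -0.006]
[0.155, 0.932, -0.021, -0.0, -0.0, -0.006]
[0.119, 0.937, -0.02, -0.0, -0.0, -0.006]
```

Call:
apply_moves(targets="0.26 0.91 -0.05 0 0 -0.006 0;0.26 0.91 -0.05 0 0 -0.006 0;0.26 0.91 -0.05 0 0 -0.006 0;0.26 0.91 -0.05 0 0 -0.006 0;0.26 0.91 -0.05 0 0 -0.006 0")

```text
time_s: 17.9
tcp_pos: [0.4683, 0.1873, 0.1402]
orientation: [-3.141, 0.0, -0.285]
contact_force: [0.2, 0.4, -0.4]
grip_width: 0.996
finger_force: 0.0
```

Call:
apply_moves(targets="0.226 0.917 0 0 0 -0.006 0;0.226 0.917 0 0 0 -0.006 0;0.226 0.917 0 0 0 -0.006 0;0.226 0.917 0 0 0 -0.006 0;0.226 0.917 0 0 0 -0.006 0")

```text
time_s: 18.4
tcp_pos: [0.4636, 0.0751, 0.1399]
orientation: [-3.141, 0.0, -0.246]
contact_force: [0.1, 0.3, -1.0]
grip_width: 0.999
finger_force: 0.0
```

Call:
apply_moves(targets="0.19 0.925 0 0 0 -0.006 0;0.19 0.925 0 0 0 -0.006 0;0.19 0.925 0 0 0 -0.006 0;0.19 0.925 0 0 0 -0.006 0;0.19 0.925 0 0 0 -0.006 0")

```text
time_s: 18.9
tcp_pos: [0.4588, -0.0378, 0.1399]
orientation: [-3.141, 0.0, -0.208]
contact_force: [-0.8, 0.2, -0.4]
grip_width: 0.999
finger_force: 0.0
```

Call:
apply_moves(targets="0.155 0.932 0 0 0 -0.006 0;0.155 0.932 0 0 0 -0.006 0;0.155 0.932 0 0 0 -0.006 0;0.155 0.932 0 0 0 -0.006 0;0.155 0.932 0 0 0 -0.006 0")

```text
time_s: 19.4
tcp_pos: [0.4538, -0.151, 0.1398]
orientation: [-3.141, 0.0, -0.17]
contact_force: [0.0, 0.3, -0.1]
grip_width: 1.0
finger_force: 0.0
```

Call:
apply_moves(targets="0.12 0.937 0 0 0 -0.006 0;0.12 0.937 0 0 0 -0.006 0;0.12 0.937 0 0 0 -0.006 0;0.12 0.937 0 0 0 -0.006 0;0.12 0.937 0 0 0 -0.006 0")

```text
time_s: 19.9
tcp_pos: [0.4488, -0.264, 0.1397]
orientation: [-3.141, 0.0, -0.132]
contact_force: [0.3, -0.1, -0.7]
grip_width: 1.001
finger_force: 0.0
```

```bash
python3 - <<'E'
from h import *
plan((.4503,-.2653,.0405,-7.5,1))
E
```

```text
at [ 0.4488 -0.264   0.1397] [-1.7994e+02  2.0000e-02 -7.5600e+00] w 1.001 t 19.9 F [ 0.3 -0.1 -0.7] grip 0.0
[0.014, 0.01, 0.827, -0.0, 0.0, -0.0]
```

Call:
apply_moves(targets="0.014 0.01 0.3 0 0 0 0;0.014 0.01 0.55 0 0 0 0;0.014 0.01 0.72 0 0 0 0;0.014 0.01 0.82 0 0 0 0;0.014 0.01 0.82 0 0 0 0")

```text
time_s: 20.4
tcp_pos: [0.4496, -0.2658, 0.0406]
orientation: [-3.14, 0.002, -0.132]
contact_force: [0.1, 0.4, 0.8]
grip_width: 1.003
finger_force: 0.0
```

Call:
apply_moves(targets="0 0 0 0 0 0 0.15;0 0 0 0 0 0 0.27;0 0 0 0 0 0 1;0 0 0 0 0 0 1;0 0 0 0 0 0 1", force=50)

```text
time_s: 20.9
tcp_pos: [0.4503, -0.2675, 0.0429]
orientation: [3.142, -0.002, -0.134]
contact_force: [-1.3, 2.6, 10.9]
grip_width: 0.67
finger_force: 51.8
```

Call:
apply_moves(targets="0 0 0 0 0 0 1;0 0 0 0 0 0 1;0 0 0 0 0 0 1;0 0 0 0 0 0 1;0 0 -0.02 0 0 0 1")

```text
time_s: 21.4
tcp_pos: [0.4499, -0.2676, 0.0447]
orientation: [3.142, -0.001, -0.134]
contact_force: [-0.5, -0.4, -3.7]
grip_width: 0.668
finger_force: 54.1
```

Call:
apply_moves(targets="0 0 -0.05 0 0 0 1;0 0 -0.2 0 0 0 1;0 0 -0.5 0 0 0 1;0 0 -0.8 0 0 0 1;0 0 -0.95 0 0 0 1")

```text
time_s: 21.9
tcp_pos: [0.4502, -0.2682, 0.1612]
orientation: [3.141, -0.003, -0.135]
contact_force: [0.2, -0.3, -3.9]
grip_width: 0.67
finger_force: 55.0
```

```bash
python3 - <<'E'
from h import *
plan((.468,.0098,.17,19.2,3))
E
```

```text
at [ 0.4502 -0.2682  0.1612] [ 1.7995e+02 -1.7000e-01 -7.7200e+00] w 0.67 t 21.9 F [ 0.2 -0.3 -3.9] grip 55.0
[-0.055, -0.772, -0.025, 0.0, -0.0, -0.025]
[0.066, -0.771, -0.025, 0.0, -0.0, -0.025]
[0.186, -0.751, -0.025, 0.0, -0.0, -0.025]
```

Call:
apply_moves(targets="-0.055 -0.77 -0.03 0 0 -0.025 1;-0.055 -0.77 -0.03 0 0 -0.025 1;-0.055 -0.77 -0.03 0 0 -0.025 1;-0.055 -0.77 -0.03 0 0 -0.025 1;-0.055 -0.77 -0.03 0 0 -0.025 1")

```text
time_s: 22.4
tcp_pos: [0.4553, -0.176, 0.1619]
orientation: [3.141, -0.0, 0.022]
contact_force: [0.6, -0.7, -3.5]
grip_width: 0.673
finger_force: 55.1
```

Call:
apply_moves(targets="0.066 -0.77 0 0 0 -0.025 1;0.066 -0.77 0 0 0 -0.025 1;0.066 -0.77 0 0 0 -0.025 1;0.066 -0.77 0 0 0 -0.025 1;0.066 -0.77 0 0 0 -0.025 1")

```text
time_s: 22.9
tcp_pos: [0.4612, -0.084, 0.1616]
orientation: [3.141, 0.0, 0.178]
contact_force: [-0.4, -0.1, -3.6]
grip_width: 0.666
finger_force: 55.4
```

Call:
apply_moves(targets="0.186 -0.75 0 0 0 -0.025 1;0.186 -0.75 0 0 0 -0.025 1;0.186 -0.75 0 0 0 -0.025 1;0.186 -0.75 0 0 0 -0.025 1;0.186 -0.75 0 0 0 -0.025 1")

```text
time_s: 23.4
tcp_pos: [0.4671, 0.0083, 0.1615]
orientation: [3.141, 0.0, 0.334]
contact_force: [0.5, -0.4, -2.8]
grip_width: 0.67
finger_force: 55.7
```

```bash
python3 - <<'E'
from h import *
s=snap("scene","s4");t=snap("top","t4")
a=cv2.resize(t[200:280,300:360],None,fx=5,fy=5,interpolation=cv2.INTER_CUBIC)
x,y=proj("scene",(.5,.01,.18)).astype(int); print(x,y)
b=cv2.resize(s[y-40:y+40,x-40:x+40],None,fx=5,fy=5,interpolation=cv2.INTER_CUBIC)
cv2.imwrite("pics/c7.png",np.hstack([a,b]))
plan((.468,.0098,.1,19.2,1))
E
```

```text
315 186
at [0.4671 0.0084 0.1616] [1.7998e+02 1.0000e-02 1.9160e+01] w 0.668 t 23.5 F [ 0.1 -0.  -3. ] grip 55.7
[0.011, -0.008, 0.513, 0.0, 0.0, -0.0]
```

View pics/c7.png

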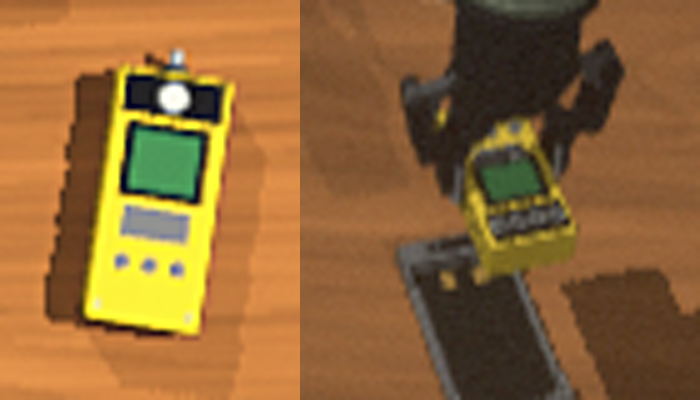

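```bash
python3 - <<'E'
from h import *
f=lambda x,o,s:(x+.5)/s-.5+o
g=lambda n,x,y,o,s,z:onz(n,(f(x,o[0],s),f(y,o[1],s)),z)
h=g("scene",230,238,(275,146),5,.1863); T=np.array([.4671,.0084]); u=np.array([np.cos(.334),np.sin(.334)])
print("head along",(h[:2]-T)@u,"expect .059; lateral",(h[:2]-T)@[-u[1],u[0]])
A=np.array([g("top",x,y,(300,200),5,.036) for x,y in[(174,97),(148.5,266),(142,309),(120,67),(233,84),(200,333),(83,320)]])
d=A[0]-A[2]; print(A[:,:2].round(4).tolist(),"yaw",np.degrees(np.arctan2(d[1],d[0])),"c",A[3:].mean(0).round(4)); d=A[3]+A[4]-A[5]-A[6]; print("yaw",np.degrees(np.arctan2(d[1],d[0])),"L",np.linalg.norm(d)/2)
t=cv2.imread("pics/t4.png")[200:280,300:360]; hsv=cv2.cvtColor(t,cv2.COLOR_BGR2HSV)
m=cv2.inRange(hsv,(22,150,140),(35,255,255)); c=np.argwhere(m)[:,::-1]
W=np.array([onz("top",p+[300,200],.036)[:2] for p in c]); print(cv2.minAreaRect((W*1000).astype(np.float32)))
E
```

```text
head along 0.06502856964554621 expect .059; lateral -0.002883319344772656
[[0.5196, -0.2785], [0.4236, -0.261], [0.3993, -0.2565], [0.5375, -0.2481], [0.5263, -0.3125], [0.385, -0.2891], [0.3939, -0.2228]] yaw -10.36994227508899 c [ 0.4606 -0.2681  0.036 ]
yaw -9.725353615215267 L 0.1445036647675293
((462.0173034667969, -267.25140380859375), (67.14741516113281, 146.45835876464844), 79.69251251220703)
```

Call:
apply_moves(targets="-0.019 -0.008 0.2 0 0 0 1;-0.019 -0.008 0.4 0 0 0 1;-0.019 -0.008 0.6 0 0 0 1;-0.019 -0.008 0.6 0 0 0 1;-0.019 -0.008 0.6 0 0 0 1")

```text
time_s: 24.0
tcp_pos: [0.4646, 0.0094, 0.0899]
orientation: [3.142, 0.001, 0.336]
contact_force: [0.1, 0.1, -2.3]
grip_width: 0.666
finger_force: 55.5
```

Call:
apply_moves(targets="0 0 0.2 0 0 0 1;0 0 0.4 0 0 0 1;0 0 0.5 0 0 0 1;0 0 0.54 0 0 0 1;0 0 0.54 0 0 0 1")

```text
time_s: 24.5
tcp_pos: [0.4649, 0.01, 0.0252]
orientation: [3.142, -0.0, 0.337]
contact_force: [-0.2, 0.4, -3.2]
grip_width: 0.671
finger_force: 55.5
```

```bash
python3 - <<'E'
from h import *
plan((.4647,.0087,.0155,19.2,1))
E
```

```text
at [0.4649 0.01   0.0252] [ 1.7999e+02 -1.0000e-02  1.9290e+01] w 0.671 t 24.5 F [-0.2  0.4 -3.2] grip 55.5
[-0.005, 0.009, 0.081, 0.0, -0.0, 0.0]
```

Call:
apply_moves(targets="-0.005 0.009 0.03 0 0 0 1;-0.005 0.009 0.06 0 0 0 1;-0.005 0.009 0.075 0 0 0 1;-0.005 0.009 0.08 0 0 0 1;-0.005 0.009 0.08 0 0 0 1")

```text
time_s: 25.0
tcp_pos: [0.4644, 0.0089, 0.0152]
orientation: [-3.142, 0.0, 0.337]
contact_force: [-0.5, 0.3, -2.8]
grip_width: 0.667
finger_force: 55.6
```

Call:
apply_moves(targets="0 0 0 0 0 0 0.3;0 0 0 0 0 0 0.2;0 0 0 0 0 0 0.1;0 0 0 0 0 0 0;0 0 0 0 0 0 0")

```text
time_s: 25.5
tcp_pos: [0.4644, 0.0089, 0.0152]
orientation: [-3.142, -0.0, 0.337]
contact_force: [-0.5, -0.4, -0.5]
grip_width: 1.0
finger_force: 0.0
```

Call:
apply_moves(targets="0 0 -0.1 0 0 0 0;0 0 -0.4 0 0 0 0;0 0 -0.7 0 0 0 0;0 0 -0.8 0 0 0 0;0 0 -0.8 0 0 0 0")

```text
time_s: 26.0
tcp_pos: [0.4654, 0.0089, 0.1133]
orientation: [3.141, -0.004, 0.337]
contact_force: [0.6, 0.3, -1.1]
grip_width: 1.0
finger_force: 0.0
```

```bash
python3 - <<'E'
from h import *
plan((.4615,-.2675,.115,-10.3,3))
E
```

```text
at [0.4654 0.0089 0.1133] [179.95  -0.21  19.3 ] w 1.0 t 26.0 F [ 0.6  0.3 -1.1] grip 0.0
[-0.264, 0.721, -0.005, -0.0, -0.0, 0.027]
[-0.137, 0.756, -0.005, -0.0, -0.0, 0.027]
[-0.005, 0.768, -0.005, -0.0, -0.0, 0.027]
```

Call:
apply_moves(targets="-0.264 0.72 0 0 0 0.027 0;-0.264 0.72 0 0 0 0.027 0;-0.264 0.72 0 0 0 0.027 0;-0.264 0.72 0 0 0 0.027 0;-0.264 0.72 0 0 0 0.027 0")

```text
time_s: 26.5
tcp_pos: [0.4629, -0.0823, 0.1107]
orientation: [-3.141, 0.001, 0.168]
contact_force: [0.5, -0.2, -0.5]
grip_width: 1.0
finger_force: 0.0
```

Call:
apply_moves(targets="-0.137 0.756 0 0 0 0.027 0;-0.137 0.756 0 0 0 0.027 0;-0.137 0.756 0 0 0 0.027 0;-0.137 0.756 0 0 0 0.027 0;-0.137 0.756 0 0 0 0.027 0")

```text
time_s: 27.0
tcp_pos: [0.4622, -0.1737, 0.111]
orientation: [-3.141, 0.0, 0.0]
contact_force: [-0.1, 0.5, 0.5]
grip_width: 1.002
finger_force: 0.0
```

Call:
apply_moves(targets="-0.005 0.768 0 0 0 0.027 0;-0.005 0.768 0 0 0 0.027 0;-0.005 0.768 0 0 0 0.027 0;-0.005 0.768 0 0 0 0.027 0;-0.005 0.768 0 0 0 0.027 0")

```text
time_s: 27.5
tcp_pos: [0.4616, -0.2656, 0.111]
orientation: [-3.141, 0.0, -0.169]
contact_force: [0.1, 0.5, 0.2]
grip_width: 0.999
finger_force: 0.0
```

```bash
python3 - <<'E'
from h import *
plan((.4615,-.2675,.009,-10.3,1))
s=snap("scene","s5");t=snap("top","t5")
a=cv2.resize(t[140:275,100:265],None,fx=4,fy=4,interpolation=cv2.INTER_CUBIC)
cv2.imwrite("pics/c8.png",a)
E
```

```text
at [ 0.4616 -0.2656  0.111 ] [-1.7995e+02  2.0000e-02 -9.6900e+00] w 0.999 t 27.5 F [0.1 0.5 0.2] grip 0.0
[0.002, 0.016, 0.85, -0.0, 0.0, 0.002]
```

View pics/c8.png

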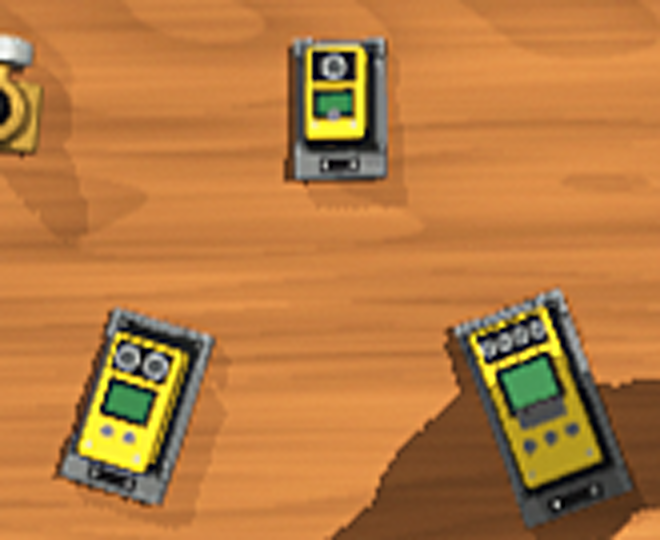

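Call:
apply_moves(targets="0.002 0.016 0.3 0 0 0.0015 0;0.002 0.016 0.55 0 0 0.0015 0;0.002 0.016 0.75 0 0 0.0015 0;0.002 0.016 0.86 0 0 0.0015 0;0.002 0.016 0.86 0 0 0.0015 0")

```text
time_s: 28.1
tcp_pos: [0.4606, -0.2684, 0.0068]
orientation: [-3.141, 0.002, -0.18]
contact_force: [-0.0, -0.2, 0.6]
grip_width: 1.004
finger_force: 0.0
```

Call:
apply_moves(targets="0 0 0 0 0 0 0.1;0 0 0 0 0 0 0.18;0 0 0 0 0 0 1;0 0 0 0 0 0 1;0 0 0 0 0 0 1", force=70)

```text
time_s: 28.6
tcp_pos: [0.4618, -0.2696, 0.0095]
orientation: [3.141, -0.002, -0.181]
contact_force: [-2.4, 4.2, 14.2]
grip_width: 0.758
finger_force: 75.0
```

Call:
apply_moves(targets="0 0 0 0 0 0 1;0 0 0 0 0 0 1;0 0 0 0 0 0 1;0 0 0 0 0 0 1;0 0 -0.02 0 0 0 1")

```text
time_s: 29.1
tcp_pos: [0.4615, -0.2695, 0.0113]
orientation: [3.141, -0.001, -0.181]
contact_force: [-0.7, 0.2, -4.9]
grip_width: 0.752
finger_force: 78.4
```

Call:
apply_moves(targets="0 0 -0.05 0 0 0 1;0 0 -0.2 0 0 0 1;0 0 -0.5 0 0 0 1;0 0 -0.8 0 0 0 1;0 0 -0.8 0 0 0 1")

```text
time_s: 29.6
tcp_pos: [0.4629, -0.2706, 0.1108]
orientation: [3.14, -0.006, -0.182]
contact_force: [-0.1, -0.7, -4.7]
grip_width: 0.755
finger_force: 80.0
```

```bash
python3 - <<'E'
from h import *
plan((.6804,-.1538,.11,8.5,2))
E
```

```text
at [ 0.4629 -0.2706  0.1108] [179.91  -0.35 -10.42] w 0.755 t 29.6 F [-0.1 -0.7 -4.7] grip 80.0
[0.803, -0.642, 0.007, 0.0, -0.0, -0.026]
[0.898, -0.502, 0.006, 0.0, -0.0, -0.026]
```

Call:
apply_moves(targets="0.8 -0.642 0 0 0 -0.026 1;0.8 -0.642 0 0 0 -0.026 1;0.8 -0.642 0 0 0 -0.026 1;0.8 -0.642 0 0 0 -0.026 1;0.8 -0.642 0 0 0 -0.026 1")

```text
time_s: 30.1
tcp_pos: [0.5689, -0.2107, 0.1057]
orientation: [-3.142, 0.001, -0.017]
contact_force: [-1.0, -0.2, -5.2]
grip_width: 0.756
finger_force: 79.9
```

Call:
apply_moves(targets="0.89 -0.5 0 0 0 -0.026 1;0.89 -0.5 0 0 0 -0.026 1;0.89 -0.5 0 0 0 -0.026 1;0.89 -0.5 0 0 0 -0.026 1;0.89 -0.5 0 0 0 -0.026 1")

```text
time_s: 30.6
tcp_pos: [0.6761, -0.1538, 0.1057]
orientation: [3.141, 0.002, 0.145]
contact_force: [-0.7, -0.7, -4.3]
grip_width: 0.757
finger_force: 79.8
```

```bash
python3 - <<'E'
from h import *
plan((.6804,-.1538,.06,8.5,1),(.6804,-.1538,.018,8.5,1))
s=snap("scene","s6")
x,y=proj("scene",(.73,-.15,.1)).astype(int); print(x,y)
cv2.imwrite("pics/c9.png",cv2.resize(s[y-40:y+40,x-40:x+40],None,fx=6,fy=6,interpolation=cv2.INTER_CUBIC))
E
```

```text
at [ 0.6761 -0.1538  0.1057] [1.7999e+02 1.0000e-01 8.2800e+00] w 0.757 t 30.6 F [-0.7 -0.7 -4.3] grip 79.8
[0.036, 0.005, 0.381, 0.0, 0.0, -0.001]
[-0.0, -0.0, 0.35, -0.0, -0.0, -0.0]
257 259
```

View pics/c9.png

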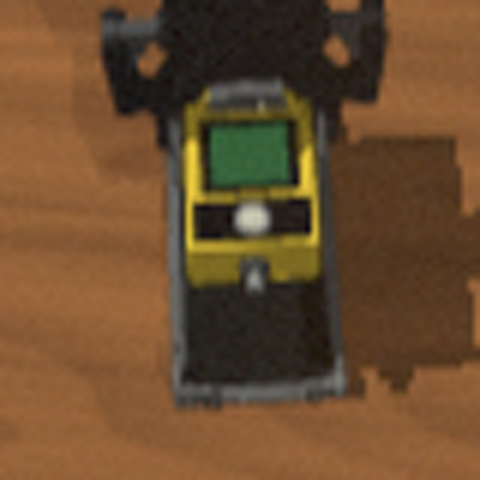

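Call:
apply_moves(targets="0.036 0 0.15 0 0 -0.001 1;0.036 0 0.3 0 0 -0.001 1;0.036 0 0.38 0 0 -0.001 1;0.036 0 0.38 0 0 -0.001 1;0.036 0 0.38 0 0 -0.001 1")

```text
time_s: 31.15
tcp_pos: [0.6814, -0.1524, 0.0605]
orientation: [-3.141, 0.001, 0.151]
contact_force: [0.1, -0.3, -2.8]
grip_width: 0.757
finger_force: 79.7
```

```bash
python3 - <<'E'
from h import *
h=onz("scene",(217+253.5/6-.5,219+250.5/6-.5),.132); a=np.radians(8.3);u=np.array([np.cos(a),np.sin(a)]); d=h[:2]-[.6761,-.1538]
print(h,d@u,"exp .073",d@[-u[1],u[0]])
plan((.6804,-.1538,.022,8.5,1))
# seating check of the three placed: yellow hull centre vs pocket centre, pocket axes
t=cv2.imread("pics/t5.png"); m=cv2.inRange(cv2.cvtColor(t,cv2.COLOR_BGR2HSV),(22,130,110),(35,255,255))
for k,c,yaw,z,L,Wd in[("single",(.6907,.1525),-.4,.034,66,42),("two",(.4762,.299),-18.4,.036,90,50),("four",(.468,.0098),19.2,.040,118,58)]:
    x,y=proj("top",(*c,z)).astype(int); mm=np.zeros_like(m); mm[y-28:y+28,x-24:x+24]=m[y-28:y+28,x-24:x+24]
    W=np.array([onz("top",p[::-1],z)[:2] for p in np.argwhere(mm)]); r=cv2.minAreaRect((W*1000).astype(np.float32)); d=np.array(r[0])/1000-c
    a=np.radians(yaw);print(k,r,"off along/lat mm",1e3*(d@[np.cos(a),np.sin(a)]),1e3*(d@[-np.sin(a),np.cos(a)]))
E
```

```text
[ 0.75262261 -0.14325695  0.132     ] 0.077243050668497 exp .073 -0.0006138915413240932
at [ 0.6814 -0.1524  0.0605] [-1.7999e+02  3.0000e-02  8.6800e+00] w 0.757 t 31.15 F [ 0.1 -0.3 -2.8] grip 79.7
[-0.009, 0.01, 0.321, -0.0, 0.0, 0.0]
single ((691.2857055664062, 151.77003479003906), (43.357242584228516, 64.50128936767578), 89.37339782714844) off along/lat mm 0.5907873703139409 -0.7258584582066365
two ((471.53955078125, 297.8253173828125), (56.29042434692383, 92.04766845703125), 71.3518295288086) off along/lat mm -4.0514010303255 -2.5856944643843223
four ((469.8928527832031, 10.72384262084961), (117.81500244140625, 59.697147369384766), 20.46024513244629) off along/lat mm 2.0913864656282657 0.2499589933668327
```

Call:
apply_moves(targets="-0.022 0.01 0.15 0 0 0 1;-0.022 0.01 0.25 0 0 0 1;-0.022 0.01 0.31 0 0 0 1;-0.022 0.01 0.31 0 0 0 1;-0.022 0.01 0.31 0 0 0 1")

```text
time_s: 31.65
tcp_pos: [0.6794, -0.1538, 0.024]
orientation: [3.141, -0.0, 0.152]
contact_force: [0.2, -0.6, -4.1]
grip_width: 0.756
finger_force: 79.8
```

```bash
python3 - <<'E'
from h import *
plan((.6787,-.1538,.0175,8.5,1))
E
```

```text
at [ 0.6794 -0.1538  0.024 ] [ 1.7999e+02 -2.0000e-02  8.6900e+00] w 0.756 t 31.65 F [ 0.2 -0.6 -4.1] grip 79.8
[-0.006, -0.001, 0.054, 0.0, -0.0, 0.001]
```

Call:
apply_moves(targets="-0.006 0 0.02 0 0 0 1;-0.006 0 0.04 0 0 0 1;-0.006 0 0.05 0 0 0 1;-0.006 0 0.055 0 0 0 1;-0.006 0 0.055 0 0 0 1")

```text
time_s: 32.15
tcp_pos: [0.6784, -0.154, 0.0177]
orientation: [3.142, -0.0, 0.152]
contact_force: [-4.7, 2.0, 7.1]
grip_width: 0.757
finger_force: 81.1
```

Call:
apply_moves(targets="0 0 0 0 0 0 0.2;0 0 0 0 0 0 0.1;0 0 0 0 0 0 0;0 0 0 0 0 0 0;0 0 0 0 0 0 0")

```text
time_s: 32.65
tcp_pos: [0.6784, -0.154, 0.0169]
orientation: [-3.142, -0.0, 0.152]
contact_force: [0.8, 0.5, -0.8]
grip_width: 0.997
finger_force: 0.0
```

Call:
apply_moves(targets="0 0 -0.1 0 0 0 0;0 0 -0.4 0 0 0 0;0 0 -0.8 0 0 0 0;0 0 -1 0 0 0 0;0 0 -1 0 0 0 0")

```text
time_s: 33.15
tcp_pos: [0.6804, -0.1545, 0.1422]
orientation: [3.139, -0.006, 0.151]
contact_force: [0.4, 0.2, 0.2]
grip_width: 0.998
finger_force: 0.0
```

Call:
apply_moves(targets="-0.9 0.6 -0.4 0 0 0 0;-0.9 0.6 -0.4 0 0 0 0;-0.9 0.6 -0.4 0 0 0 0;-0.9 0.6 -0.4 0 0 0 0;-0.9 0.6 -0.4 0 0 0 0")

```text
time_s: 33.65
tcp_pos: [0.5822, -0.2421, 0.1856]
orientation: [3.141, -0.001, 0.15]
contact_force: [0.5, 1.3, -0.6]
grip_width: 0.999
finger_force: 0.0
```

Call:
apply_moves(targets="-0.9 0.9 0 0 0 0 0;-0.9 0.9 0 0 0 0 0;-0.9 0.9 0 0 0 0 0;-0.9 0.9 0 0 0 0 0;-0.9 0.9 0 0 0 0 0")

```text
time_s: 34.15
tcp_pos: [0.492, -0.3647, 0.1845]
orientation: [-3.141, 0.0, 0.15]
contact_force: [0.8, 0.7, 0.8]
grip_width: 1.0
finger_force: 0.0
```

```bash
python3 - <<'E'
from h import *
plan()
t=snap("top","t7"); s=snap("scene","s7")
cv2.imwrite("pics/c10.png",np.vstack([cv2.resize(t[135:285,65:425],None,fx=2,fy=2,interpolation=cv2.INTER_CUBIC)[:,:720],cv2.resize(s[160:300,190:470],(720,300),interpolation=cv2.INTER_CUBIC)]))
m=cv2.inRange(cv2.cvtColor(t,cv2.COLOR_BGR2HSV),(22,130,110),(35,255,255))
for k,c,yaw,z,L,Wd in[("pumped",(.6804,-.1538),8.5,.044,0,0),("single",(.6907,.1525),-.4,.034,66,42),("two",(.4762,.299),-18.4,.036,90,50),("four",(.468,.0098),19.2,.040,118,58)]:
    x,y=proj("top",(*c,z)).astype(int); mm=np.zeros_like(m); mm[y-33:y+33,x-24:x+24]=m[y-33:y+33,x-24:x+24]
    W=np.array([onz("top",p[::-1],z)[:2] for p in np.argwhere(mm)]); r=cv2.minAreaRect((W*1000).astype(np.float32)); d=np.array(r[0])/1000-c
    a=np.radians(yaw);print(k,r,"off along/lat mm",1e3*(d@[np.cos(a),np.sin(a)]),1e3*(d@[-np.sin(a),np.cos(a)]))
E
```

```text
at [ 0.492  -0.3647  0.1845] [-1.7996e+02  2.0000e-02  8.6200e+00] w 1.0 t 34.15 F [0.8 0.7 0.8] grip 0.0
pumped ((678.126708984375, -153.42269897460938), (147.624267578125, 67.11233520507812), 8.748310089111328) off along/lat mm -2.1925522341096726 0.7091705057198185
single ((691.2857055664062, 151.77003479003906), (43.357242584228516, 64.50128936767578), 89.37339782714844) off along/lat mm 0.5907873703139409 -0.7258584582066365
two ((471.54339599609375, 297.83673095703125), (56.26631546020508, 92.04766845703125), 71.3518295288086) off along/lat mm -4.05135508191091 -2.573650659238746
four ((469.53961181640625, 11.407341003417969), (117.59827423095703, 59.28572082519531), 19.491331100463867) off along/lat mm 1.9825738647119353 1.0116078872011205
```

View pics/c10.png

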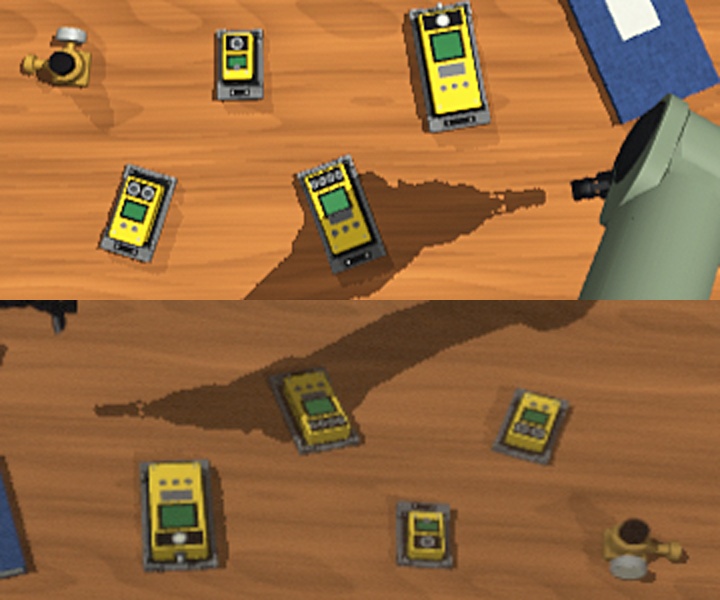

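```bash
python3 -c "
from bench import manip
print(manip.sign_off())"
```

```text
the job is handed in; nothing more can be done
None
```

All four detectors are in their own cradles, face up and foot end to the contacts, within about 5 mm of pocket centre in the final top view; the regulator and screwdriver were not touched, and I handed the job in at about 34 s of robot time.

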